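# Rack the checked module, show the next one to the inspection camera

## Task

Take the checked module with the green handle off the sloping rest and stand it on edge in the rack slot marked by the green clips, either way round, pushed fully down and let go, never dropped. Then pull the module with the red handle out of the rack and hold it up to the inspection camera: handle uppermost, terminal side square to the lens, its middle on the lens axis 150 mm in front of the lens. Finish like that, still holding it steady in the air, with the other modules, the screwdriver, the meter and the camera left undisturbed.

Things in the scene. Friction and masses are not known exactly. Their poses are not given: they have to be found in the camera images.
- green_module: checked module, white slab with green handle: 90 wide (x), 14 thick (y), 130 tall (z), ~160 g. Body is the lowest 100; above it, centred, the handle: 40 wide, 14 thick, 100 to 130 above the foot; grip across the 14. Origin: centre of the foot, z towards the handle. Terminal side (+y): grey panel, brass terminals, 4 lamps; -y plain. Starts on the rest, 30 deg from vertical, terminal side up
- red_module: the module to be shown: shape, size, mass and axes as the green one (see there), but red handle and lamps. It starts upright in a rack slot, terminal side (+y) towards the rack's +y
- red_module_center (a point): the middle of the red module: 65 mm above its foot, on the middle of its width and thickness
- blue_module: same module with a blue handle, upright in a slot; leave alone
- yellow_module: same module with a yellow handle, upright in a slot; leave alone
- rack: fixed black and grey rack 118 x 212 mm, 65 high. 4 slots in a row along its y, centres at y = -81, -27, 27, 81 (40 mm free between modules, whose handle tops are 140 above the table). Inside, a slot is 104 long (x) and 18 wide (y), its floor 10 above the table; straight walls to 55, then lips flaring to about 34 wide at 65. Origin: centre of underside, on the table
- green_clip: green clips on both ends of the one empty slot and a green strip on its floor, fixed: the slot for the green module. Which slot it is varies. Origin: centre of that slot's floor, 10 mm above the table; axes as the rack's (x along the slot, y across, z up). A seated module has its foot centre here, z up
- rest: fixed aluminium sloping rest, 100 mm wide, on a steel plate 120 x 120. It leans 30 deg from vertical, top towards its +y, and backs the module's lower 80 mm; the upper 50 are free on both sides. A ledge with a lip 8 mm high carries the foot: pull the module off along the slope. Origin: on the table, 22 mm under the green module's foot centre; green module's x is its -x
- camera_head: blue box camera 60 x 50 x 44 mm with black lens in a white ring, clamped (holds 40 N) on a steel post 412 mm tall, 60 mm behind the lens mount. It looks along its own -x, 20 deg downwards; y is level, z is the picture's up. Place, yaw and height vary. Origin: lens mount, on the lens axis
- lens (a point): front of the lens, 18 mm ahead of the head's origin along its -x, 0.266 to 0.316 m above the table
- focus (a point): the place to show the module's middle: on the lens axis 150 mm in front of the lens (168 mm from the head's origin along its -x); nothing is there to be seen
- screwdriver: loose screwdriver lying on the table; leave alone. Origin: at its underside, x axis along it
- meter: loose orange hand meter 130 x 70 x 30 mm lying on the table; leave alone. Origin: centre of its underside
Things that resemble listed ones, but are neither listed nor needed, are in the scene too. Leave any orange or pink look-alike of the green_module alone.

How it is judged:
By the outcome, as a careful person would: the job done as asked, in the order asked, and still so for the second after the job is handed in, while the arm keeps its last pose, push and grip.
It also fails if it takes over 67 s, if anything falls off the work surface, if the arm or the gripper's body presses on something with over 40 N, if the wrist force passes 120 N, or if a joint passes its speed limit or range.

## Robot

A 6-joint arm with a two-finger parallel gripper is mounted at the origin on the work surface. World frame = base frame: x ahead of the robot, y to its left, z up, the work surface at z = 0. Lengths are in m, angles in degrees, forces in N, time in s.
With the tool pointing down it reaches from about 0.375 to 0.925 m from the base axis. Payload 5.7 kg.
Tool frame: the origin (TCP) lies midway between the tips of the shut fingers; the grasp point (between the pads) lies ctrl.grasp_offset behind it (ctrl.grasp_offset is the distance from the TCP to the grasp point, in m); z points along the fingers, y is the line along which they close (so a half turn about z gives the same grasp; the last joint's range is limited). The gripper opens to 88 mm and grips with 3 to 60 N. Pads are 20 mm wide; open, the fingers measure 115 mm over their backs; the gripper's body (75 mm by 178 mm) begins 61 mm behind the grasp point.
Start: joints at [-79.188, 20.558, 86.54, -0, 72.909, -6.595], TCP at [0.179, -0.572, 0.187] pointing down, gripper open.
Joint ranges: [-170.27, 170.27], [-57.76, 135], [12.27, 136.19], [-55.21, 235.2], [11.17, 155.16], [-170.74, 170.74]. Speed limits (degrees/s): [136.94, 136.94, 180, 180, 180, 180].

## Interface

Orientations are given as [roll, pitch, yaw] about the fixed x, y, z axes, in that order (R = Rz(yaw) Ry(pitch) Rx(roll)).
In Python, from workcell import ctrl, cams, workorder gives the robot as it stands. The module is installed in compiled form; this text tells all that it offers.
- The arm moves only by the shell command python3 -m pendant 'ROWS' [FORCE]. ROWS is JSON, a list of rows, each a list of 3 entries, a list of its own where there are three numbers: the opening, from 0 (shut) to 1 (fully open), then the shift along the tool's x, y, z scaled (see below), then the turn, a rotation vector about the tool's x, y, z scaled (see below). In form: [[gripper, [x, y, z], [ax, ay, az]], ...]. A call has 1 to 8 rows; each row is the pose to reach, as a shift and turn from the pose commanded when the call began, along the tool's axes at that moment, turning the shorter way round; what a row does not reach only later rows make up. The controller multiplies each number of a shift by 250 mm and each number of a turn by pi rad. A row lasts 1/10 s, in which the tool goes at most 50 mm and 8.59 degrees, less where a joint would pass 70% of its speed; a pose out of reach is approached as far as the arm can. A call with a number of a shift or a turn outside -1 to 1 is refused whole. A call with a gripper value outside its range is refused whole. The fingers move at their own pace and stop on an object; FORCE is the grip in N (left out, the last holds). Time passes only in rows, so rows that repeat a pose let the fingers close. It gives the time, the measured TCP pose, the force, the opening and the grip force at its end, in the units of the state.
- ctrl.state(): the state, without advancing time (a new reading comes with each control period).
- cams.read_camera(name): name is "scene" or "top"; returns the picture (420x560x3 uint8, red, green, blue); there is no depth.
- cams.camera_model(name): a dict with "camera_matrix" (3x3 intrinsics, pixels), "T" (4x4, takes a point from camera to world coordinates). Camera axes: x right, y down, z forward; pixel columns grow to the right and rows downward; lengths in m; the calibration is good to about 2 mm. A picture is of the moment at which its call begins. camera_model takes no time and is no camera call.
- workorder.sign_off(): hands the job in; it is judged then, once.
The state is a dict: "t": time; "qpos": joint angles; "joint_velocities": joint speeds; "joint_efforts": joint torques, N m; "eef_pos": TCP position; "tcp_rot": TCP orientation; "ft_force": force on the tool from outside, world axes, zero at the start; "wrist_torque": the same for the moment, N m; "finger_gap": finger opening in m; "grasp_force": force on a finger pad.
Only numpy, scipy, OpenCV 4.12 (cv2) and the standard library are available. Lean on these libraries where they do the work, as an engineer would, in place of code of your own. Each camera call takes 0.05 s, during which the arm holds its last target. There are 200 camera calls.

## Working session

There is one attempt and no reset: what is moved stays moved. The work goes in short steps, Python scripts to look and compute and a shell command to move; the robot and the scene stay as the last step left them, time stands still between calls to the robot, and variables do not carry over. Pictures are saved under pics/ and viewed, at most 10 in all, crops included, and the job is handed in when it is done.

```bash
mkdir -p pics; ls; python3 - <<'E'
from workcell import ctrl,cams
import cv2,numpy as np
np.set_printoptions(precision=4,suppress=True)
print(ctrl.state(),ctrl.grasp_offset)
for n in("scene","top"):
    im=cams.read_camera(n); cv2.imwrite(f"pics/{n}0.png",cv2.cvtColor(im,cv2.COLOR_RGB2BGR)); m=cams.camera_model(n); print(n,m["camera_matrix"],m["T"])
E
```

```text
pics
{'t': 0.0, 'qpos': array([-79.1879,  20.5978,  86.5987,  -0.0024,  72.9077,  -6.5972]), 'joint_velocities': array([ 0.0082,  0.0504, -0.0601,  0.0977, -0.0519, -0.0379]), 'joint_efforts': array([  0.0004, -51.5369, -27.0734,   0.0676,   0.0351,  -0.0001]), 'eef_pos': array([ 0.1793, -0.5718,  0.1863]), 'tcp_rot': array([-179.8963,   -0.0097,   17.4101]), 'ft_force': array([ 0.1872,  0.2158, -0.0474]), 'wrist_torque': array([-0.0168,  0.0347, -0.0101]), 'grasp_force': 0.0, 'finger_gap': 0.08789785510719192} 0.0187
scene [[396.8974   0.     282.8666]
 [  0.     396.8974 207.5179]
 [  0.       0.       1.    ]] [[-0.7302  0.5446 -0.4126  0.9825]
 [ 0.6831  0.5678 -0.4593  0.4453]
 [-0.0159 -0.6172 -0.7866  1.0705]
 [ 0.      0.      0.      1.    ]]
top [[541.2928   0.     281.8468]
 [  0.     541.2928 215.0431]
 [  0.       0.       1.    ]] [[ 0.0482 -0.9784  0.2009  0.2106]
 [-0.9988 -0.0476  0.008  -0.0701]
 [ 0.0018 -0.201  -0.9796  1.6674]
 [ 0.      0.      0.      1.    ]]
```

View pics/scene0.png

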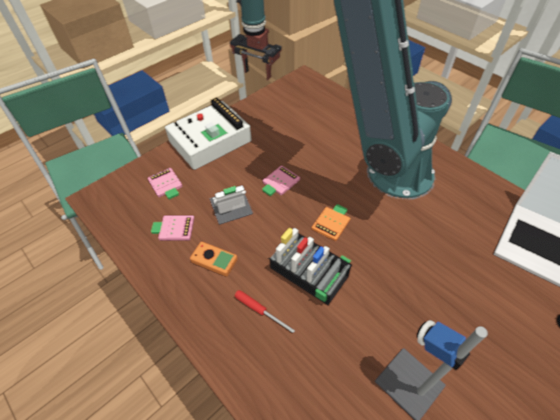

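View pics/top0.png

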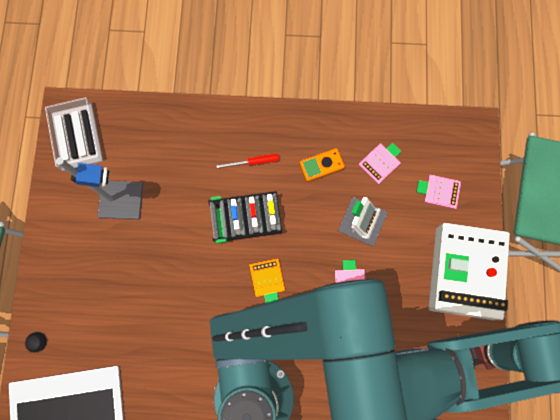

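Scene: rest with white module and green handle at (231,200), rack at (311,265) with green clips at its right end (335,278), and the camera at (445,342). Top: rest at (363,217), rack at (246,218), clips at (218,218), red handle at (254,213), camera head at (90,175).
Candidates for the green module, by top pixel: pink boards at (380,162), (440,190) and (350,272), an orange board at (267,278), and the white slab on the rest at (363,217). I choose the slab on the rest and check it in a close crop.

```bash
python3 - <<'E'
import cv2,numpy as np
s=cv2.imread("pics/scene0.png");t=cv2.imread("pics/top0.png")
def c(im,x,y,w,h): return cv2.resize(im[y:y+h,x:x+w],(400,300),interpolation=cv2.INTER_CUBIC)
a=np.vstack([np.hstack([c(t,330,190,64,48),c(t,200,180,96,72)]),np.hstack([c(s,200,175,64,48),c(s,262,222,96,72)])])
cv2.imwrite("pics/crop1.png",a)
b=np.vstack([c(t,50,140,120,90),c(s,370,310,120,90)]);cv2.imwrite("pics/crop2.png",b)
E
```

```text
(no output)
```

View pics/crop1.png

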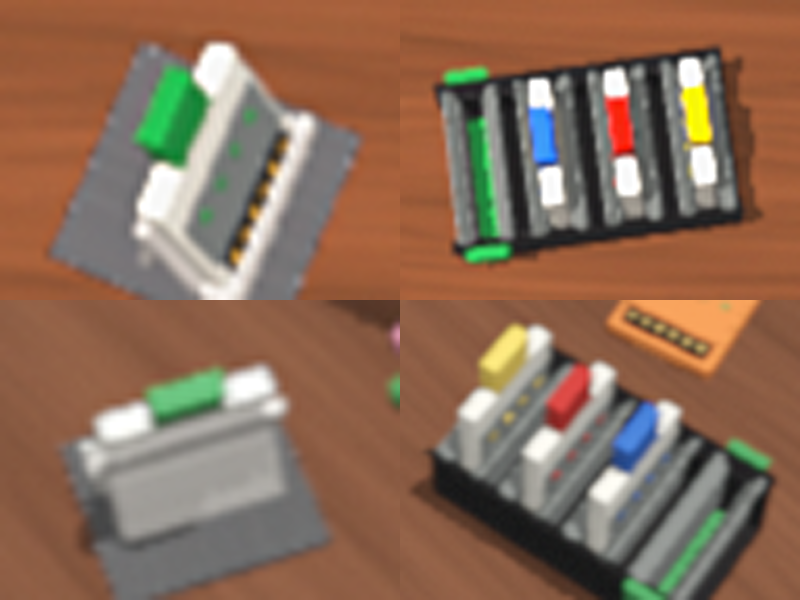

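View pics/crop2.png

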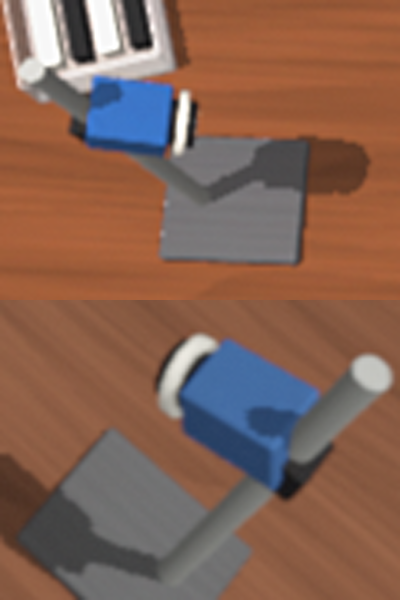

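Crop shows the chosen one: white slab, terminal side up, green handle, on the aluminium rest. The green slot is empty; blue, red and yellow modules have lamps facing the green slot. Now triangulating the corners.

```bash
cat > h.py <<'E'
import numpy as np,cv2
from workcell import ctrl,cams
np.set_printoptions(precision=4,suppress=True)
M={n:cams.camera_model(n) for n in("top","scene")}
def ray(n,p):
    m=M[n];d=m["T"][:3,:3]@np.linalg.solve(m["camera_matrix"],[p[0],p[1],1]);return m["T"][:3,3],d/np.linalg.norm(d)
def plane(n,p,z):
    o,d=ray(n,p);return o+d*(z-o[2])/d[2]
def tri(pt,ps):
    o1,d1=ray("top",pt);o2,d2=ray("scene",ps)
    s=np.linalg.lstsq(np.c_[d1,-d2],o2-o1,rcond=None)[0];a=o1+s[0]*d1;b=o2+s[1]*d2
    return (a+b)/2,np.linalg.norm(a-b)*1e3
def proj(n,X):
    T=np.linalg.inv(M[n]["T"]);c=T[:3,:3]@X+T[:3,3];q=M[n]["camera_matrix"]@c;return q[:2]/q[2]
def crop(u,v,x0,y0,s): return (x0+(u+.5)/s-.5,y0+(v+.5)/s-.5)
E
python3 - <<'E'
from h import *
tr=lambda u,v:crop(u-400,v,200,180,400/96); sr=lambda u,v:crop(u-400,v-300,262,222,400/96)
tl=lambda u,v:crop(u,v,330,190,6.25); sl=lambda u,v:crop(u,v-300,200,175,6.25)
tc=lambda u,v:crop(u,v,50,140,10/3); sc=lambda u,v:crop(u,v-300,370,310,10/3)
def T(n,a,b): print(n,*tri(a,b))
T("clip+x",tr(466,75),sr(643,590)); T("clip-x",tr(487,252),sr(747,455))
T("lens ring",tc(182,122),sc(187,375))
T("box top front? A",tc(172,86),sc(185,385));
# auto contours of coloured blobs
for n in("top","scene"):
    im=cv2.imread(f"pics/{n}0.png");big=cv2.resize(im,None,fx=8,fy=8,interpolation=cv2.INTER_CUBIC);h=cv2.cvtColor(big,cv2.COLOR_BGR2HSV)
    for c,lo,hi in(("g",45,75),("b",105,125),("y",22,33),("r",172,180),("r0",0,5)):
        x0,y0,x1,y1=(60,140,400,260) if n=="top" else (200,170,480,370)
        m=cv2.inRange(h,(lo,110,60),(hi,255,255));k=np.zeros_like(m);k[y0*8:y1*8,x0*8:x1*8]=m[y0*8:y1*8,x0*8:x1*8]
        for q in cv2.findContours(k,cv2.RETR_EXTERNAL,cv2.CHAIN_APPROX_NONE)[0]:
            if cv2.contourArea(q)<64*12: continue
            hu=cv2.convexHull(q);e=1.5*8
            ap=cv2.approxPolyDP(hu,8,True)[:,0]/8
            mo=cv2.moments(q);print(n,c,round(cv2.contourArea(q)/64),(round(mo['m10']/mo['m00']/8-.44,1),round(mo['m01']/mo['m00']/8-.44,1)),(ap-.44).round(1).tolist())
E
```

```text
clip+x [0.583  0.1456 0.0696] 2.205414174794544
clip-x [0.4541 0.1224 0.0646] 0.6077448339162478
lens ring [0.5775 0.4172 0.279 ] 0.25409178357793494
box top front? A [0.5984 0.4198 0.307 ] 2.2795017802430326
top g 45 (220.8, 240.1) [[226.7, 239.1], [225.3, 241.7], [215.4, 241.9], [214.7, 240.2], [221.3, 237.8]]
top g 117 (219.3, 222.4) [[218.4, 207.4], [219.8, 208.8], [222.1, 236.7], [218.8, 235.8], [215.7, 209.4]]
top g 107 (357.1, 208.2) [[356.7, 200.3], [359.7, 201.1], [362.6, 205.8], [358.6, 215.8], [354.1, 214.6], [351.2, 211.8]]
top g 34 (215.4, 198.0) [[220.8, 198.2], [212.4, 200.2], [210.2, 198.7], [211.3, 196.8], [218.6, 195.8]]
top g 168 (311.5, 167.1) [[314.6, 158.7], [319.7, 171.8], [308.8, 175.8], [303.3, 162.3]]
top g 104 (393.3, 149.5) [[391.2, 142.9], [399.4, 149.3], [399.4, 152.6], [395.3, 156.3], [386.2, 148.2]]
top b 74 (233.8, 212.3) [[230.7, 205.6], [234.1, 205.4], [236.2, 207.4], [236.7, 218.8], [233.1, 219.2], [231.7, 217.8]]
top b 507 (88.4, 174.3) [[78.1, 162.7], [100.9, 165.9], [100.3, 181.8], [97.9, 186.1], [77.3, 183.4], [75.1, 181.4]]
top y 79 (270.9, 20
[... 1131 characters left out ...]
ene b 1048 (443.1, 342.7) [[437.2, 322.1], [464.3, 337.2], [464.4, 339.7], [452.9, 366.4], [425.4, 348.4], [424.1, 336.4], [430.8, 327.2]]
scene b 104 (317.9, 254.4) [[320.7, 246.2], [323.1, 248.8], [322.7, 254.6], [315.7, 262.3], [312.3, 260.3], [312.7, 256.1], [318.9, 246.4]]
scene y 106 (286.5, 235.5) [[291.2, 228.2], [290.9, 236.7], [285.3, 243.2], [281.8, 242.1], [281.3, 235.6], [287.7, 228.2]]
scene r0 319 (249.6, 301.9) [[235.6, 291.6], [238.3, 289.6], [240.9, 290.3], [264.8, 306.4], [265.9, 308.7], [263.8, 313.8], [260.4, 314.6], [236.6, 298.9], [234.1, 295.3]]
scene r0 102 (302.1, 244.9) [[304.1, 236.2], [306.8, 237.4], [306.8, 245.3], [299.7, 252.7], [296.6, 250.7], [296.8, 246.3]]
```

```bash
python3 - <<'E'
from h import *
P={}
for n,p in(("blue",(233.8,212.3)),("red",(252.4,209.7)),("yel",(270.9,207.2))): P[n]=plane("top",p,.14);print(n,P[n])
print("strip",plane("top",(219.3,222.4),.01))
v=P["blue"]-P["yel"];print("pitch",np.linalg.norm(v)/2,"yaw of -x..",np.degrees(np.arctan2(-v[0],v[1])))
print("extrap green slot",P["red"]+v, "clips mid", [(0.583+.4541)/2,(0.1456+.1224)/2])
# rack top corners z=.065 (top crop)
tr=lambda u,v:crop(u-400,v,200,180,400/96); sr=lambda u,v:crop(u-400,v-300,262,222,400/96)
C=np.array([plane("top",tr(*c),.065) for c in((437,88),(720,48),(742,215),(458,250))]);print(C,C.mean(0)); 
for i in range(4): print(np.linalg.norm(C[i]-C[i-1]))
print("rack corner tri",*tri(tr(742,215),sr(560,320)))
# handle top corners of red: end +x and -x triangulated (top-face)
print("red top far+x",*tri((251.4,202.9),(297.2,247)),"near-x",*tri((253.4,216.3),(305.6,236.3)))
# rest plate corners
tl=lambda u,v:crop(u,v,330,190,6.25)
Q=np.array([plane("top",tl(*c),.004) for c in((147,45),(50,253),(358,135))]);print(Q,Q[0]-Q[1],Q[2]-Q[0])
a=Q[0]-Q[1];b=Q[2]-Q[0];print(np.linalg.norm(a),np.linalg.norm(b),np.degrees([np.arctan2(a[1],a[0]),np.arctan2(b[1],b[0])]),"ctr",(Q[1]+Q[2])/2)
sl=lambda u,v:crop(u,v-300,200,175,6.25)
print("handle tip edge ends (back? )",*tri(tl(178,65),sl(147,388)),*tri(tl(135,140),sl(220,370)))
print("shoulder corner +x end (outer back)",*tri(tl(205,45),sl(97,425)),*tri(tl(140,208),sl(270,372)))
E
```

```text
blue [0.5252 0.081  0.14  ]
red [0.5354 0.0279 0.14  ]
yel [ 0.5454 -0.025   0.14  ]
strip [0.5176 0.1369 0.01  ]
pitch 0.053980458632067095 yaw of -x.. 10.801916799165129
extrap green slot [0.5152 0.134  0.14  ] clips mid [0.51855, 0.134]
[[ 0.5727  0.1676  0.065 ]
 [ 0.6127 -0.037   0.065 ]
 [ 0.4897 -0.0591  0.065 ]
 [ 0.4543  0.1435  0.065 ]] [0.5323 0.0537 0.065 ]
0.12085134117547583
0.20845251293807623
0.12505298547307178
0.2056319380715227
rack corner tri [ 0.481  -0.0512  0.0807] 19.774723407228937
red top far+x [0.5576 0.0306 0.136 ] 4.1917919964657955 near-x [0.5173 0.0226 0.1393] 3.316081304921198
[[ 0.6215 -0.2787  0.004 ]
 [ 0.5124 -0.2326  0.004 ]
 [ 0.5801 -0.3857  0.004 ]] [ 0.1091 -0.0461  0.    ] [-0.0414 -0.107   0.    ]
0.1184235441198653 0.11473119553582961 [ -22.8842 -111.1335] ctr [ 0.5463 -0.3092  0.004 ]
handle tip edge ends (back? ) [ 0.5788 -0.2764  0.1444] 2.2873354597311524 [ 0.544  -0.259   0.1441] 6.502411766013862
shoulder corner +x end (outer back) [ 0.5981 -0.2948  0.1154] 7.475189822660951 [ 0.5154 -0.2631  0.1174] 0.6545407860713391
```

```bash
python3 - <<'E'
from h import *
tl=lambda u,v:crop(u,v,330,190,6.25)
sl=lambda u,v:crop(u,v-300,200,175,6.25)
L=[np.array(p) for p in((356.7,200.0),(351.0,211.9),(358.7,216.0),(362.8,205.6))] # top: back+x, back-x, base-x, base+x
f=4.1/8.8
fr=[L[0]+f*(L[3]-L[0]),L[1]+f*(L[2]-L[1])]
B=[tri(L[0],sl(151.5,410)),tri(L[1],sl(224.5,392))]
F=[tri(fr[0],sl(147,388)),tri(fr[1],sl(220,370))]
for q in B+F: print(*q)
c=np.mean([q[0] for q in B+F],0);print("tip centre",c)
z=np.array([.375*.5,.927*.5,.866]);print("foot",c-.13*z,"grasp",c-.015*z)
foot=c-.13*z
# predicted pixel check
x=np.array([-.927,.375,0]);y=np.array([-.325,-.803,.5])
for nm,v in(("shoulder -x term",(-.045,.007,.1)),("sh +x term",(.045,.007,.1)),("sh -x back",(-.045,-.007,.1)),("sh +x back",(.045,-.007,.1)),("han -x back tip",(-.02,-.007,.13)),("han +x back tip",(.02,-.007,.13))):
    X=foot+v[0]*x+v[1]*y+v[2]*z;pt=proj("top",X);ps=proj("scene",X);print(nm,X,"top crop",(pt-[330,190])*6.25,"scene",(ps-[200,175])*6.25+[0,300])
# meter & screwdriver etc not needed
E
```

```text
[ 0.5811 -0.2737  0.132 ] 0.961393971638159
[ 0.5459 -0.2587  0.1297] 2.488191069502521
[ 0.5742 -0.2829  0.135 ] 4.265713993164122
[ 0.54   -0.2689  0.1334] 2.667883756142911
tip centre [ 0.5603 -0.271   0.1325]
foot [ 0.5359 -0.3313  0.02  ] grasp [ 0.5575 -0.278   0.1195]
shoulder -x term [ 0.5941 -0.3074  0.1101] top crop [233.1926  49.0269] scene [ 94.4686 412.5583]
sh +x term [ 0.5107 -0.2737  0.1101] top crop [158.1747 218.7982] scene [263.4065 362.9965]
sh -x back [ 0.5987 -0.2962  0.1031] top crop [207.4017  42.0235] scene [102.7495 438.4001]
sh +x back [ 0.5152 -0.2624  0.1031] top crop [132.487  210.8841] scene [271.7677 388.3965]
han -x back tip [ 0.5811 -0.2729  0.129 ] top crop [165.1574  63.1536] scene [151.5266 412.3115]
han +x back tip [ 0.544  -0.2579  0.129 ] top crop [131.2495 139.2381] scene [228.3926 389.6497]
```

```bash
cat >> h.py <<'E'
from scipy.spatial.transform import Rotation as Ro
def frame(x,z):  # tool rotation from tool x and tool z
    z=np.array(z,float);z/=np.linalg.norm(z);x=np.array(x,float);x-=z*(x@z);x/=np.linalg.norm(x);return np.c_[x,np.cross(z,x),z]
def go(P,R,label=""):  # P: wanted grasp point
    s=ctrl.state();R0=Ro.from_euler('xyz',s["tcp_rot"],degrees=True).as_matrix();p0=s["eef_pos"]
    P=np.array(P)+R[:,2]*ctrl.grasp_offset
    d=R0.T@(P-p0);rv=Ro.from_matrix(R0.T@R).as_rotvec()
    print(label,"shift",(d/.25).round(4),"turn",(rv/np.pi).round(4),"| mm",(np.linalg.norm(d)*1e3).round(1),"deg",np.degrees(np.linalg.norm(rv)).round(1))
def mzrest():
    a=np.radians(-22);rx=np.array([np.cos(a),np.sin(a),0]);ry=np.array([-np.sin(a),np.cos(a),0]);return rx,ry*.5+np.array([0,0,.8660])
TIP=np.array([.5605,-.2705,.134])
SLOT=np.array([.5178,.1342,.010]);RED=np.array([.5372,.0277,.010]);YAW=np.radians(10.6);RX=np.array([np.cos(YAW),np.sin(YAW),0])
E
python3 - <<'E'
from h import *
rx,z=mzrest();R=frame(rx,-z)
go(TIP+z*.08,R,"pre"); go(TIP-z*.015,R,"grasp")
E
```

```text
pre shift [ 1.8932 -0.789  -0.0011] turn [-0.1605 -0.0572  0.2139] | mm 512.8 deg 49.2
grasp shift [ 1.7725 -0.6417  0.3277] turn [-0.1605 -0.0572  0.2139] | mm 478.3 deg 49.2
```

```bash
python3 -m pendant '[[0.7,[0.2,-0.08,-0.2],[0,0,0]],[0.7,[0.4,-0.16,-0.3],[-0.02,-0.01,0.03]],[0.7,[0.6,-0.25,-0.3],[-0.04,-0.015,0.06]],[0.7,[0.8,-0.33,-0.3],[-0.06,-0.02,0.085]],[0.7,[1,-0.42,-0.3],[-0.08,-0.03,0.11]],[0.7,[1,-0.42,-0.3],[-0.08,-0.03,0.11]],[0.7,[1,-0.42,-0.3],[-0.08,-0.03,0.11]]]' 20
python3 - <<'E'
from h import *
rx,z=mzrest();R=frame(rx,-z)
go(TIP+z*.08,R,"pre"); go(TIP-z*.015,R,"grasp"); print(ctrl.state()["qpos"])
E
```

```text
t: 0.8
eef_pos: [0.3908, -0.3928, 0.2619]
tcp_rot: [165.0, 2.7, -2.5]
ft_force: [0.4, -0.2, -0.3]
finger_gap: 0.0617
grasp_force: 0.0
pre shift [ 0.7112 -0.6807  0.0933] turn [-0.0801 -0.0278  0.1061] | mm 247.2 deg 24.5
grasp shift [ 0.6633 -0.5934  0.46  ] turn [-0.0801 -0.0278  0.1061] | mm 250.5 deg 24.5
[-42.477    9.4797  93.2695 -13.979   70.0682  53.6083]
```

```bash
python3 -m pendant '[[0.7,[0.14,-0.14,0.02],[-0.02,-0.007,0.026]],[0.7,[0.28,-0.27,0.04],[-0.04,-0.014,0.053]],[0.7,[0.43,-0.41,0.055],[-0.06,-0.02,0.08]],[0.7,[0.57,-0.54,0.075],[-0.08,-0.028,0.106]],[0.7,[0.711,-0.681,0.093],[-0.08,-0.028,0.106]],[0.7,[0.711,-0.681,0.093],[-0.08,-0.028,0.106]],[0.7,[0.711,-0.681,0.093],[-0.08,-0.028,0.106]]]'
python3 - <<'E'
from h import *
rx,z=mzrest();R=frame(rx,-z)
go(TIP+z*.08,R,"pre"); go(TIP-z*.015,R,"grasp"); print(ctrl.state()["qpos"])
for n in("top","scene"):
    im=cv2.cvtColor(cams.read_camera(n),cv2.COLOR_RGB2BGR);cv2.imwrite(f"pics/{n}1.png",im)
    x,y,w,h=(310,170,100,75) if n=="top" else (180,140,100,75)
    globals()[n]=cv2.resize(im[y:y+h,x:x+w],(400,300),interpolation=cv2.INTER_CUBIC)
cv2.imwrite("pics/pre.png",np.hstack([top,scene]))
E
```

```text
t: 1.5
eef_pos: [0.571, -0.2455, 0.1838]
tcp_rot: [150.0, 0.3, -22.2]
ft_force: [-1.3, -0.2, 0.9]
finger_gap: 0.0613
grasp_force: 0.0
pre shift [-0.0017 -0.0058 -0.0183] turn [0.0001 0.0017 0.    ] | mm 4.8 deg 0.3
grasp shift [ 0.0003 -0.0059  0.3617] turn [0.0001 0.0017 0.    ] | mm 90.4 deg 0.3
[-10.7068  27.9318  83.3049 -30.1003  77.4468 110.3371]
```

View pics/pre.png

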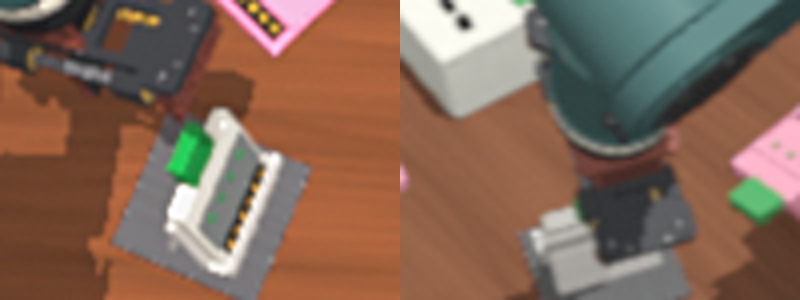

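The picture shows the open gripper in line with the slope, above the green handle (top crop 190,153). Sliding down along the slope.

```bash
python3 -m pendant '[[0.7,[0,-0.006,0.12],[0,0.002,0]],[0.7,[0,-0.006,0.22],[0,0.002,0]],[0.7,[0,-0.006,0.3],[0,0.002,0]],[0.7,[0,-0.006,0.36],[0,0.002,0]],[0.7,[0,-0.006,0.36],[0,0.002,0]],[0.7,[0,-0.006,0.36],[0,0.002,0]]]'
python3 - <<'E'
from h import *
rx,z=mzrest();R=frame(rx,-z)
go(TIP-z*.015,R,"grasp")
for n in("top","scene"):
    im=cv2.cvtColor(cams.read_camera(n),cv2.COLOR_RGB2BGR);cv2.imwrite(f"pics/{n}2.png",im)
    x,y,w,h=(320,170,80,60) if n=="top" else (190,160,80,60)
    globals()[n]=cv2.resize(im[y:y+h,x:x+w],(400,300),interpolation=cv2.INTER_CUBIC)
cv2.imwrite("pics/grasp.png",np.hstack([top,scene]))
E
```

```text
t: 2.2
eef_pos: [0.5514, -0.2894, 0.109]
tcp_rot: [149.9, -0.2, -22.3]
ft_force: [-0.5, 1.1, 0.5]
finger_gap: 0.0615
grasp_force: 0.0
grasp shift [ 0.0051 -0.0227  0.0064] turn [ 0.0005 -0.0004 -0.002 ] | mm 6.0 deg 0.4
```

View pics/grasp.png

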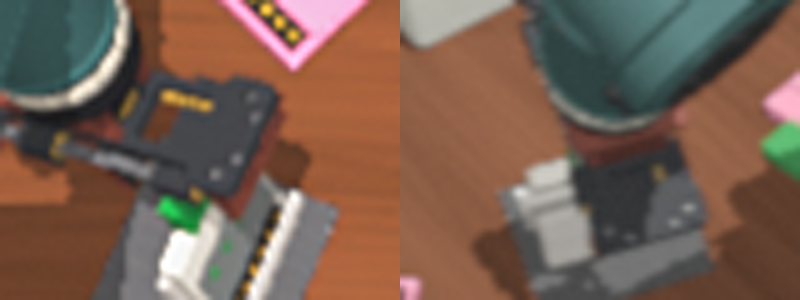

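Crop: gripper straddles the handle, whose green corner shows at (180,210). I correct the remaining 6 mm, then close.

```bash
python3 -m pendant '[[0.7,[0.005,-0.023,0.006],[0,0,-0.002]],[0.7,[0.005,-0.023,0.006],[0,0,-0.002]],[0.7,[0.005,-0.023,0.006],[0,0,-0.002]]]'
python3 - <<'E'
from h import *
rx,z=mzrest();R=frame(rx,-z)
go(TIP-z*.015,R,"grasp")
E
python3 -m pendant '[[0.4,[0,0,0],[0,0,0]],[0.25,[0,0,0],[0,0,0]],[0.2,[0,0,0],[0,0,0]],[0.1,[0,0,0],[0,0,0]],[0,[0,0,0],[0,0,0]],[0,[0,0,0],[0,0,0]],[0,[0,0,0],[0,0,0]],[0,[0,0,0],[0,0,0]]]' 25
```

```text
t: 2.6
eef_pos: [0.555, -0.2847, 0.1042]
tcp_rot: [149.9, -0.0, -21.8]
ft_force: [0.1, -0.4, 0.1]
finger_gap: 0.0615
grasp_force: 0.0
grasp shift [-0.001   0.0069  0.0014] turn [ 0.0005 -0.0007  0.0006] | mm 1.8 deg 0.2
t: 3.4
eef_pos: [0.5546, -0.2852, 0.1041]
tcp_rot: [149.9, -0.0, -21.9]
ft_force: [0.1, -0.2, 1.2]
finger_gap: 0.0018
grasp_force: 0.0
```

The gap is 2 mm, so the fingers closed on nothing. Looking again.

```bash
python3 - <<'E'
from h import *
s=ctrl.state();R=Ro.from_euler('xyz',s["tcp_rot"],degrees=True).as_matrix();print(s["eef_pos"],R,s["finger_gap"])
g=s["eef_pos"]-R[:,2]*ctrl.grasp_offset
out=[]
for n in("top","scene"):
    im=cv2.cvtColor(cams.read_camera(n),cv2.COLOR_RGB2BGR);cv2.imwrite(f"pics/{n}3.png",im)
    x,y,w,h=(320,165,80,60) if n=="top" else (190,155,80,60)
    c=cv2.resize(im[y:y+h,x:x+w],(800,600),interpolation=cv2.INTER_CUBIC)
    for P,col in((s["eef_pos"],(0,0,255)),(g,(255,0,0)),(TIP,(0,255,255)),(g-R[:,2]*.061,(255,0,255))):
        p=(proj(n,P)-[x,y]+.5)*10;cv2.circle(c,tuple(p.astype(int)),5,col,2)
    out.append(cv2.resize(c,(400,300)))
cv2.imwrite("pics/miss.png",np.hstack(out))
E
```

```text
[ 0.5546 -0.2852  0.1041] [[ 0.9279 -0.3229 -0.1864]
 [-0.3729 -0.8027 -0.4654]
 [ 0.0006  0.5013 -0.8653]] 0.0018071665439341206
```

View pics/miss.png

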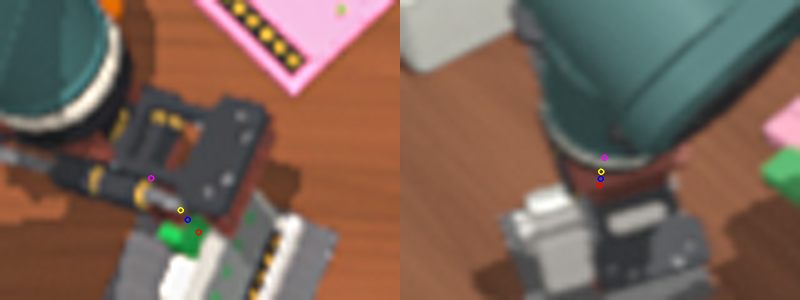

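```bash
python3 - <<'E'
from h import *
o=[]
for k in(2,3):
    for n in("top","scene"):
        im=cv2.imread(f"pics/{n}{k}.png");x,y=(335,180) if n=="top" else (205,165)
        c=cv2.resize(im[y:y+45,x:x+60],(400,300),interpolation=cv2.INTER_CUBIC);o.append(c)
        h=cv2.cvtColor(cv2.resize(im,None,fx=8,fy=8,interpolation=cv2.INTER_CUBIC),cv2.COLOR_BGR2HSV);m=cv2.inRange(h,(45,110,40),(75,255,255))
        b=np.zeros_like(m);q=(345,195,370,225) if n=="top" else (215,175,245,200);b[q[1]*8:q[3]*8,q[0]*8:q[2]*8]=m[q[1]*8:q[3]*8,q[0]*8:q[2]*8]
        for ct in cv2.findContours(b,0,2)[0]:
            if cv2.contourArea(ct)>100: print(k,n,cv2.contourArea(ct)/64,(cv2.approxPolyDP(cv2.convexHull(ct),8,True)[:,0]/8-.44).round(1).tolist())
cv2.imwrite("pics/cmp.png",np.vstack([np.hstack(o[:2]),np.hstack(o[2:])]))
E
```

```text
2 top 42.671875 [[352.3, 208.7], [360.8, 209.3], [358.6, 215.8], [354.2, 214.7], [351.2, 211.8]]
3 top 49.09375 [[361.1, 209.4], [358.6, 215.8], [354.2, 214.7], [350.9, 211.6], [352.8, 208.8], [358.8, 207.7]]
```

View pics/cmp.png

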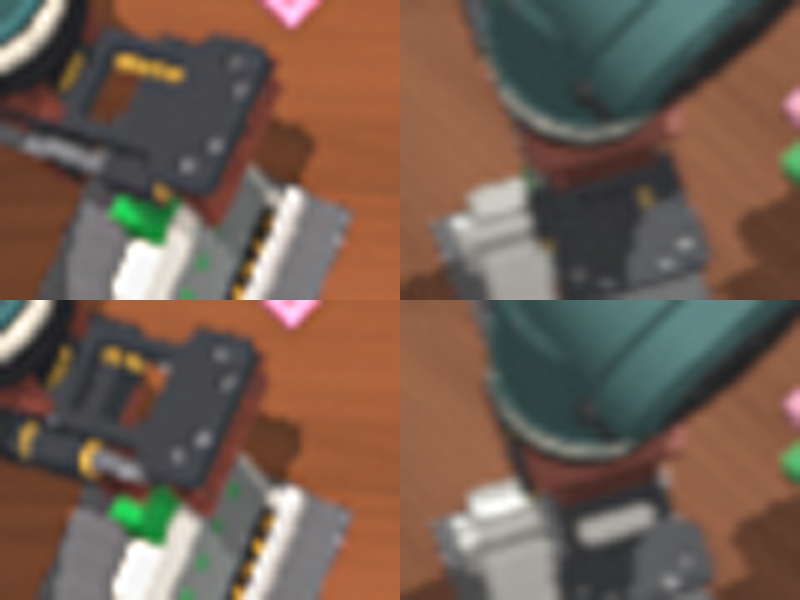

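```bash
python3 - <<'E'
from h import *
p=np.array([.1793,-.5718,.1863]);R=Ro.from_euler('xyz',[-179.9,0,17.41],degrees=True).as_matrix()
for n in("scene","top"):
    print(n,[proj(n,p+R[:,1]*a+R[:,2]*b).round(1).tolist() for a,b in((0,0),(.05,0),(-.05,0),(0,-.08),(0.089,-.08),(-.089,-.08))])
im=cv2.imread("pics/scene0.png");c=cv2.resize(im[10:100,210:330],(800,600),interpolation=cv2.INTER_CUBIC)
for a,b in((0,0),(.05,0),(-.05,0),(0,-.08),(0.089,-.08),(-.089,-.08)):
    q=(proj("scene",p+R[:,1]*a+R[:,2]*b)-[210,10]+.5)*800/120;cv2.circle(c,tuple(q.astype(int)),5,(0,0,255),2)
cv2.imwrite("pics/fk.png",c)
s=ctrl.state();print(s)
E
```

```text
scene [[257.8, 82.9], [246.7, 79.2], [269.2, 86.6], [256.3, 63.7], [235.8, 57.3], [277.7, 70.3]]
top [[468.6, 347.4], [486.4, 342.5], [450.7, 352.3], [479.4, 348.6], [512.8, 339.4], [445.8, 357.9]]
{'t': 3.5, 'qpos': array([-14.3937,  31.8552,  89.3711, -32.7243,  66.8546, 112.826 ]), 'joint_velocities': array([-0.0895,  0.1139, -0.0683, -0.0172,  0.0541,  0.0892]), 'joint_efforts': array([ -0.0043, -58.6188, -21.9171,  -2.5763,   1.1142,   0.0366]), 'eef_pos': array([ 0.5546, -0.2851,  0.1041]), 'tcp_rot': array([149.9137,  -0.0344, -21.8929]), 'ft_force': array([ 0.2704, -0.4943, -0.0597]), 'wrist_torque': array([ 0.2091, -0.1417, -0.0345]), 'grasp_force': 0.0, 'finger_gap': 0.00034443415283040666}
```

View pics/fk.png

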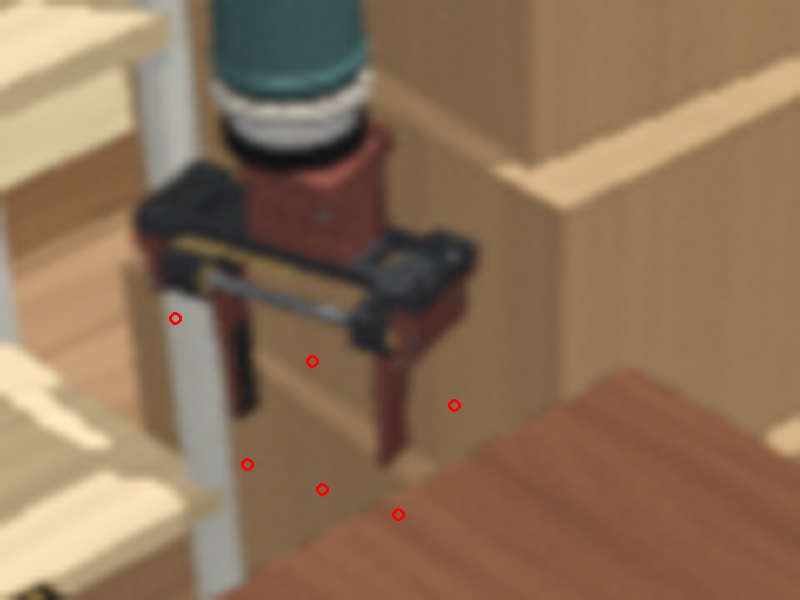

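The picture shows the real fingertips at crop (244,410) and (392,465), about 33 mm short of the reported TCP at (322,489). So the fingers closed just above the handle. I open, lower by that much, and grip.

```bash
sed -i 's/R\[:,2\]\*ctrl.grasp_offset/R[:,2]*(ctrl.grasp_offset+.033)/' h.py
python3 -m pendant '[[0.3,[0,0,-0.04],[0,0,0]],[0.7,[0,0,-0.04],[0,0,0]],[0.7,[0,0,-0.04],[0,0,0]],[0.7,[0,0,-0.04],[0,0,0]],[0.7,[0,0,-0.04],[0,0,0]],[0.7,[0,0,-0.04],[0,0,0]]]'
python3 - <<'E'
from h import *
rx,z=mzrest();R=frame(rx,-z)
go(TIP-z*.015,R,"grasp")
E
```

```text
t: 4.1
eef_pos: [0.5563, -0.2805, 0.1127]
tcp_rot: [149.9, -0.0, -21.9]
ft_force: [-0.7, 0.2, 0.1]
finger_gap: 0.045
grasp_force: 0.0
grasp shift [0.0003 0.005  0.1712] turn [ 0.0005 -0.0004  0.0004] | mm 42.8 deg 0.1
```

```bash
python3 -m pendant '[[0.7,[0,0.005,0],[0,0,0]],[0.7,[0,0.005,0.04],[0,0,0]],[0.7,[0,0.005,0.08],[0,0,0]],[0.7,[0,0.005,0.12],[0,0,0]],[0.7,[0,0.005,0.15],[0,0,0]],[0.7,[0,0.005,0.17],[0,0,0]],[0.7,[0,0.005,0.17],[0,0,0]]]'
python3 - <<'E'
from h import *
rx,z=mzrest();R=frame(rx,-z)
go(TIP-z*.015,R,"grasp")
E
python3 -m pendant '[[0.4,[0,0,0],[0,0,0]],[0.25,[0,0,0],[0,0,0]],[0.2,[0,0,0],[0,0,0]],[0.1,[0,0,0],[0,0,0]],[0,[0,0,0],[0,0,0]],[0,[0,0,0],[0,0,0]],[0,[0,0,0],[0,0,0]],[0,[0,0,0],[0,0,0]]]' 25
```

```text
t: 4.8
eef_pos: [0.5473, -0.3015, 0.0757]
tcp_rot: [149.9, 0.1, -21.9]
ft_force: [-0.4, 1.0, -0.4]
finger_gap: 0.0613
grasp_force: 0.0
grasp shift [ 0.0024 -0.0001 -0.0026] turn [0.0005 0.0001 0.0005] | mm 0.9 deg 0.1
t: 5.6
eef_pos: [0.5482, -0.3012, 0.0767]
tcp_rot: [149.9, -0.0, -21.9]
ft_force: [-0.1, 0.8, 0.5]
finger_gap: 0.0138
grasp_force: 25.0
```

```bash
cat >> h.py <<'E'
def gofoot(foot,R,D,label=""): # D: foot centre in tool frame
    go(np.array(foot)-R@D-R[:,2]*(ctrl.grasp_offset+.033),R,label)
D=np.array([0,0,.064])
E
python3 - <<'E'
from h import *
s=ctrl.state();R=Ro.from_euler('xyz',s["tcp_rot"],degrees=True).as_matrix();rx,z=mzrest()
print("foot in tool",R.T@(TIP-.13*z-s["eef_pos"]))
E
python3 -m pendant '[[0,[0,0,-0.03],[0,0,0]],[0,[0,0,-0.08],[0,0,0]],[0,[0,0,-0.16],[0,0,0]],[0,[0,0,-0.26],[0,0,0]],[0,[0,0,-0.36],[0,0,0]],[0,[0,0,-0.46],[0,0,0]],[0,[0,0,-0.54],[0,0,0]],[0,[0,0,-0.6],[0,0,0]]]'
python3 - <<'E'
from h import *
R=frame(RX,[0,0,-1]);D=np.array([0,0,.063])
gofoot(SLOT+[0,0,.16],R,D,"above slot, foot at .17")
E
```

```text
foot in tool [-0.0002 -0.0001  0.0639]
t: 6.4
eef_pos: [0.5771, -0.2304, 0.2086]
tcp_rot: [150.0, -0.2, -21.8]
ft_force: [-0.2, 0.3, -2.5]
finger_gap: 0.0136
grasp_force: 25.0
above slot, foot at .17 shift [-0.7626 -1.0453 -0.7197] turn [ 0.1626  0.0464 -0.1763] | mm 370.2 deg 44.0
```

```bash
python3 -m pendant '[[0,[0,0.09,-0.15],[0,0,0]],[0,[-0.07,0,-0.24],[0.01,0.003,-0.01]],[0,[-0.17,-0.13,-0.31],[0.03,0.008,-0.03]],[0,[-0.27,-0.26,-0.37],[0.05,0.015,-0.055]],[0,[-0.36,-0.4,-0.45],[0.075,0.021,-0.08]],[0,[-0.43,-0.5,-0.5],[0.095,0.027,-0.105]],[0,[-0.48,-0.56,-0.55],[0.11,0.031,-0.12]],[0,[-0.48,-0.56,-0.55],[0.11,0.031,-0.12]]]'
python3 - <<'E'
from h import *
R=frame(RX,[0,0,-1])
gofoot(SLOT+[0,0,.16],R,D,"above slot, foot at .17");print(ctrl.state()["qpos"])
E
```

```text
t: 7.2
eef_pos: [0.5348, -0.0089, 0.2564]
tcp_rot: [170.4, 2.0, 0.3]
ft_force: [-0.2, 0.3, -1.3]
finger_gap: 0.0139
grasp_force: 25.0
above slot, foot at .17 shift [-0.0617 -0.58   -0.0046] turn [ 0.052   0.0159 -0.056 ] | mm 145.8 deg 14.0
[-0.8848 13.6106 87.4422 -9.7247 80.8825 90.3311]
```

```bash
python3 -m pendant '[[0,[-0.01,-0.12,-0.01],[0.01,0.003,-0.01]],[0,[-0.02,-0.25,-0.02],[0.025,0.008,-0.025]],[0,[-0.04,-0.38,-0.015],[0.04,0.012,-0.04]],[0,[-0.055,-0.5,-0.01],[0.052,0.016,-0.056]],[0,[-0.062,-0.58,-0.005],[0.052,0.016,-0.056]],[0,[-0.062,-0.58,-0.005],[0.052,0.016,-0.056]],[0,[-0.062,-0.58,-0.005],[0.052,0.016,-0.056]]]'
python3 - <<'E'
from h import *
R=frame(RX,[0,0,-1])
gofoot(SLOT+[0,0,.16],R,D,"above slot, foot at .17");gofoot(SLOT+[0,0,.06],R,D,"at .07")
for n in("top","scene"):
    im=cv2.cvtColor(cams.read_camera(n),cv2.COLOR_RGB2BGR);cv2.imwrite(f"pics/{n}5.png",im)
E
```

```text
t: 7.9
eef_pos: [0.519, 0.1319, 0.2325]
tcp_rot: [179.8, 0.1, 10.5]
ft_force: [0.7, 0.0, -0.8]
finger_gap: 0.014
grasp_force: 25.0
above slot, foot at .17 shift [-0.0029 -0.0098 -0.0059] turn [ 0.0009  0.0005 -0.0006] | mm 2.9 deg 0.2
at .07 shift [-0.0022 -0.0109  0.3941] turn [ 0.0009  0.0005 -0.0006] | mm 98.6 deg 0.2
```

```bash
python3 -m pendant '[[0,[-0.003,-0.01,0.05],[0,0,0]],[0,[-0.003,-0.01,0.15],[0,0,0]],[0,[-0.003,-0.01,0.25],[0,0,0]],[0,[-0.003,-0.01,0.33],[0,0,0]],[0,[-0.003,-0.01,0.38],[0,0,0]],[0,[-0.003,-0.01,0.394],[0,0,0]],[0,[-0.003,-0.01,0.394],[0,0,0]],[0,[-0.003,-0.01,0.394],[0,0,0]]]'
python3 - <<'E'
from h import *
R=frame(RX,[0,0,-1])
gofoot(SLOT+[0,0,.06],R,D,"at .07");gofoot(SLOT,R,D,"seated")
# check white slab top vs rack in top view: mask of shoulder around the slot
im=cams.read_camera("top");cv2.imwrite("pics/top6.png",im[:,:,::-1]);im=cams.read_camera("scene");cv2.imwrite("pics/scene6.png",im[:,:,::-1])
E
```

```text
t: 8.8
eef_pos: [0.5184, 0.135, 0.135]
tcp_rot: [179.9, -0.0, 10.5]
ft_force: [0.1, -0.6, -2.0]
finger_gap: 0.0136
grasp_force: 25.0
at .07 shift [-0.0027  0.0027  0.0039] turn [ 0.0004 -0.0002 -0.0007] | mm 1.4 deg 0.1
seated shift [-0.0029  0.0024  0.2439] turn [ 0.0004 -0.0002 -0.0007] | mm 61.0 deg 0.1
```

Lowering 40 mm slowly first, watching the force.

```bash
python3 -m pendant '[[0,[-0.003,0.002,0.02],[0,0,0]],[0,[-0.003,0.002,0.04],[0,0,0]],[0,[-0.003,0.002,0.06],[0,0,0]],[0,[-0.003,0.002,0.08],[0,0,0]],[0,[-0.003,0.002,0.1],[0,0,0]]]'; python3 -m pendant '[[0,[0,0,0.015],[0,0,0]],[0,[0,0,0.03],[0,0,0]],[0,[0,0,0.045],[0,0,0]],[0,[0,0,0.06],[0,0,0]],[0,[0,0,0.06],[0,0,0]]]'; python3 -c "
from h import *
print(ctrl.state()['ft_force'],ctrl.state()['wrist_torque']);gofoot(SLOT,frame(RX,[0,0,-1]),D)"
```

```text
t: 9.4
eef_pos: [0.5167, 0.1343, 0.1086]
tcp_rot: [179.9, 0.1, 10.5]
ft_force: [0.0, -0.5, -0.6]
finger_gap: 0.0137
grasp_force: 25.0
t: 9.9
eef_pos: [0.5164, 0.1342, 0.0936]
tcp_rot: [179.9, 0.1, 10.5]
ft_force: [-0.3, 0.8, -2.2]
finger_gap: 0.0139
grasp_force: 25.0
[-0.3446  0.793  -2.1768] [0.0185 0.0367 0.0168]
 shift [0.0056 0.001  0.0785] turn [ 0.0003  0.0006 -0.0006] | mm 19.7 deg 0.2
```

```bash
python3 -m pendant '[[0,[0.002,0,0.015],[0,0,0]],[0,[0.003,0,0.03],[0,0,0]],[0,[0.003,0,0.045],[0,0,0]],[0,[0.003,0,0.06],[0,0,0]],[0,[0.003,0,0.068],[0,0,0]],[0,[0.003,0,0.068],[0,0,0]]]'; python3 -m pendant '[[0,[0,0,0.006],[0,0,0]],[0,[0,0,0.012],[0,0,0]],[0,[0,0,0.012],[0,0,0]]]'; python3 -c "
from h import *
print(ctrl.state()['ft_force'],ctrl.state()['wrist_torque']);gofoot(SLOT,frame(RX,[0,0,-1]),D)"
```

```text
t: 10.5
eef_pos: [0.5172, 0.1344, 0.0767]
tcp_rot: [179.9, 0.1, 10.5]
ft_force: [-0.3, 0.1, -1.8]
finger_gap: 0.0137
grasp_force: 25.0
t: 10.8
eef_pos: [0.5175, 0.1343, 0.0741]
tcp_rot: [179.9, 0.1, 10.5]
ft_force: [-0.1, 0.7, -1.2]
finger_gap: 0.014
grasp_force: 25.0
[-0.1132  0.7119 -1.1549] [ 0.0409 -0.0084  0.0115]
 shift [0.0011 0.0008 0.0002] turn [ 0.0003  0.0003 -0.0007] | mm 0.3 deg 0.1
```

```bash
for i in 1; do python3 -m pendant '[[0,[0,0,0.004],[0,0,0]],[0,[0,0,0.006],[0,0,0]],[0,[0,0,0.006],[0,0,0]]]'; done; python3 -m pendant '[[0,[0,0,0.004],[0,0,0]],[0,[0,0,0.006],[0,0,0]],[0,[0,0,0.006],[0,0,0]]]'
```

```text
t: 11.1
eef_pos: [0.5177, 0.1344, 0.0728]
tcp_rot: [179.9, 0.0, 10.5]
ft_force: [-1.0, -0.7, -0.6]
finger_gap: 0.0137
grasp_force: 25.0
t: 11.4
eef_pos: [0.518, 0.1345, 0.0727]
tcp_rot: [179.9, -0.0, 10.5]
ft_force: [-2.8, -0.1, 13.4]
finger_gap: 0.0137
grasp_force: 25.0
```

Foot is on the floor (13 N at z = 0.0727). Releasing.

```bash
python3 -m pendant '[[0,[0,0,-0.002],[0,0,0]],[0.36,[0,0,-0.002],[0,0,0]],[0.36,[0,0,-0.002],[0,0,0]],[0.36,[0,0,-0.002],[0,0,0]],[0.36,[0,0,-0.002],[0,0,0]],[0.36,[0,0,-0.002],[0,0,0]]]'; python3 -m pendant '[[0.36,[0,0,-0.03],[0,0,0]],[0.36,[0,0,-0.08],[0,0,0]],[0.36,[0,0,-0.16],[0,0,0]],[0.36,[0,0,-0.24],[0,0,0]],[0.36,[0,0,-0.32],[0,0,0]],[0.36,[0,0,-0.36],[0,0,0]],[0.36,[0,0,-0.36],[0,0,0]]]'
python3 - <<'E'
from h import *
go(RED+[0,0,.21],frame(RX,[0,0,-1]),"above red");go(RED+[0,0,.115],frame(RX,[0,0,-1]),"red grasp")
im=cams.read_camera("top");cv2.imwrite("pics/top7.png",im[:,:,::-1])
im=cams.read_camera("scene");cv2.imwrite("pics/scene7.png",im[:,:,::-1])
h=cv2.cvtColor(cv2.resize(im[:,:,::-1],None,fx=8,fy=8,interpolation=cv2.INTER_CUBIC),cv2.COLOR_BGR2HSV);m=cv2.inRange(h[1760:2440,2080:2880],(45,110,60),(75,255,255))
for q in cv2.findContours(m,0,2)[0]:
    if cv2.contourArea(q)>600: print((cv2.approxPolyDP(cv2.convexHull(q),8,True)[:,0]/8+[260,220]).round(1).tolist())
R=frame(RX,[0,0,-1]);y=-R[:,1]
print("expected handle top corners scene",[proj("scene",SLOT+[0,0,.13]+a*RX+b*y).round(1).tolist() for a,b in((.02,.007),(.02,-.007),(-.02,-.007),(-.02,.007))])
E
```

```text
t: 12.0
eef_pos: [0.5175, 0.1344, 0.0715]
tcp_rot: [179.9, 0.1, 10.5]
ft_force: [-0.4, 0.4, -0.3]
finger_gap: 0.0317
grasp_force: 0.0
t: 12.7
eef_pos: [0.5191, 0.1347, 0.1638]
tcp_rot: [179.9, -0.2, 10.5]
ft_force: [0.9, -0.2, -0.2]
finger_gap: 0.0314
grasp_force: 0.0
above red shift [-0.0065  0.434  -0.0175] turn [ 0.0004 -0.001  -0.0006] | mm 108.6 deg 0.2
red grasp shift [-0.0077  0.4335  0.3625] turn [ 0.0004 -0.001  -0.0006] | mm 141.3 deg 0.2
[[315.8, 289.0], [326.4, 294.5], [326.9, 299.0], [325.4, 301.4], [315.4, 296.1]]
[[338.1, 257.4], [339.6, 259.5], [338.6, 265.0], [333.8, 272.0], [332.0, 272.4], [329.2, 270.2], [330.9, 264.5], [336.0, 257.5]]
expected handle top corners scene [[333.8, 268.0], [329.4, 265.3], [337.2, 254.8], [341.7, 257.4]]
```

Green handle sits in the slot as predicted (scene corners 329–339, 257–272). On to the red module.

```bash
python3 -m pendant '[[0.42,[0,0.08,-0.02],[0,0,0]],[0.42,[-0.003,0.2,-0.02],[0,0,0]],[0.42,[-0.006,0.32,-0.02],[0,0,0]],[0.42,[-0.007,0.4,-0.02],[0,0,0]],[0.42,[-0.007,0.434,-0.02],[0,0,0]],[0.42,[-0.007,0.434,-0.02],[0,0,0]],[0.42,[-0.007,0.434,-0.02],[0,0,0]]]'
python3 - <<'E'
from h import *
go(RED+[0,0,.115],frame(RX,[0,0,-1]),"red grasp")
E
```

```text
t: 13.5
eef_pos: [0.5351, 0.0281, 0.1662]
tcp_rot: [180.0, 0.1, 10.5]
ft_force: [-0.8, -0.1, -0.4]
finger_gap: 0.0368
grasp_force: 0.0
red grasp shift [0.0088 0.0032 0.3716] turn [ 0.0001  0.0007 -0.0007] | mm 92.9 deg 0.2
```

```bash
python3 -m pendant '[[0.42,[0.008,0.003,0.06],[0,0,0]],[0.42,[0.008,0.003,0.12],[0,0,0]],[0.42,[0.008,0.003,0.18],[0,0,0]],[0.42,[0.008,0.003,0.24],[0,0,0]],[0.42,[0.008,0.003,0.3],[0,0,0]],[0.42,[0.008,0.003,0.35],[0,0,0]],[0.42,[0.008,0.003,0.37],[0,0,0]],[0.42,[0.008,0.003,0.37],[0,0,0]]]'
python3 - <<'E'
from h import *
go(RED+[0,0,.115],frame(RX,[0,0,-1]),"red grasp")
E
python3 -m pendant '[[0.3,[0,0,0],[0,0,0]],[0.2,[0,0,0],[0,0,0]],[0.1,[0,0,0],[0,0,0]],[0,[0,0,0],[0,0,0]],[0,[0,0,0],[0,0,0]],[0,[0,0,0],[0,0,0]]]' 30
```

```text
t: 14.3
eef_pos: [0.5371, 0.0276, 0.0736]
tcp_rot: [180.0, 0.1, 10.5]
ft_force: [-0.1, 0.8, 0.0]
finger_gap: 0.0369
grasp_force: 0.0
red grasp shift [ 0.0007 -0.0004  0.0013] turn [ 0.0002  0.0007 -0.0004] | mm 0.4 deg 0.2
t: 14.9
eef_pos: [0.5381, 0.027, 0.0748]
tcp_rot: [179.9, 0.0, 10.5]
ft_force: [-0.6, -0.1, 5.2]
finger_gap: 0.0138
grasp_force: 30.0
```

```bash
python3 -m pendant '[[0,[0,0,-0.02],[0,0,0]],[0,[0,0,-0.06],[0,0,0]],[0,[0,0,-0.12],[0,0,0]],[0,[0,0,-0.2],[0,0,0]],[0,[0,0,-0.3],[0,0,0]],[0,[0,0,-0.4],[0,0,0]],[0,[0,0,-0.5],[0,0,0]],[0,[0,0,-0.6],[0,0,0]]]';python3 -m pendant '[[0,[0,0,-0.04],[0,0,0]],[0,[0,0,-0.04],[0,0,0]]]'
python3 - <<'E'
from h import *
im=cams.read_camera("top");cv2.imwrite("pics/top8.png",im[:,:,::-1]);im=cams.read_camera("scene");cv2.imwrite("pics/scene8.png",im[:,:,::-1])
print(ctrl.state()["ft_force"])
# camera head: blue box and white ring contours in start pictures
for n,q in(("top",(60,150,120,200)),("scene",(405,310,490,385))):
    im=cv2.imread(f"pics/{n}0.png")[q[1]:q[3],q[0]:q[2]];b=cv2.resize(im,None,fx=8,fy=8,interpolation=cv2.INTER_CUBIC);h=cv2.cvtColor(b,cv2.COLOR_BGR2HSV)
    for nm,m in(("blue",cv2.inRange(h,(100,100,40),(130,255,255))),("bluebright",cv2.inRange(h,(100,100,150),(130,255,255))),("white",cv2.inRange(h,(0,0,170),(179,70,255)))):
        for c in cv2.findContours(m,0,1)[0]:
            if cv2.contourArea(c)>64*10:
                e=cv2.fitEllipse(c);r=cv2.minAreaRect(c)
                print(n,nm,round(cv2.contourArea(c)/64),(cv2.approxPolyDP(cv2.convexHull(c),6,True)[:,0]/8-.44+[q[0],q[1]]).round(1).tolist(),"ell",np.round(np.array(e[0])/8-.44+[q[0],q[1]],1),np.round(np.array(e[1])/8,1),round(e[2],1))
E
```

```text
t: 15.7
eef_pos: [0.5375, 0.0272, 0.2259]
tcp_rot: [179.9, 0.0, 10.5]
ft_force: [-0.3, 1.0, -1.7]
finger_gap: 0.014
grasp_force: 30.0
t: 15.9
eef_pos: [0.5388, 0.0271, 0.2359]
tcp_rot: [179.9, -0.1, 10.5]
ft_force: [-0.9, -0.0, -2.0]
finger_gap: 0.0137
grasp_force: 30.0
[ 0.1057  0.1843 -2.1397]
top blue 515 [[78.2, 162.6], [100.8, 165.7], [101.7, 171.8], [100.6, 181.9], [97.7, 186.3], [77.2, 183.4], [74.4, 180.2]] ell [ 88.4 174.3] [24. 29.] 99.0
top bluebright 378 [[77.6, 163.2], [79.6, 162.4], [100.6, 165.4], [98.8, 182.9], [76.3, 180.6], [75.6, 175.4]] ell [ 88.7 173.1] [20.6 27.8] 95.0
top white 56 [[105.3, 166.7], [106.4, 169.1], [104.6, 184.3], [102.8, 185.9], [101.6, 184.6], [103.8, 167.2]] ell [104.1 176.2] [ 3.4 23.4] 6.7
top white 298 [[99.3, 149.6], [100.8, 159.8], [74.4, 166.7], [66.8, 161.8], [69.6, 156.3], [77.3, 149.6]] ell [ 84.8 157.5] [15.  32.9] 79.9
top white 89 [[66.6, 149.6], [67.9, 157.8], [59.6, 163.9], [59.6, 149.6]] ell [ 63.1 155.7] [ 9.  14.9] 8.3
scene blue 1063 [[437.3, 321.9], [464.6, 337.4], [464.7, 339.6], [453.4, 366.4], [450.3, 365.8], [425.4, 348.7], [423.9, 336.6], [430.7, 327.2]] ell [443.8 343.1] [34.7 42.9] 137.8
scene bluebright 564 [[437.2, 322.1], [464.6, 337.4], [452.6, 362.8], [424.9, 337.7]] ell [446.1 339.9] [25.5 44.3] 128.8
scene white 84 [[477.3, 327.1], [481.8, 326.6], [485.6, 329.4], [486.7, 333.1], [485.3, 335.9], [481.2, 336.4], [477.2, 333.7], [475.8, 329.1]] ell [481.3 331.5] [ 9. 12.] 129.5
scene white 115 [[432.6, 320.9], [434.1, 323.4], [422.8, 343.9], [421.6, 344.1], [418.2, 338.9], [420.4, 329.3], [427.3, 320.6]] ell [425.8 331.4] [11.5 23.9] 25.0
```

```bash
cat > cam.py <<'E'
from h import *
pt={"f-":(100.8,165.6),"r-":(77.9,162.6),"f+":(98.8,182.8),"r+":(75.8,180.6)}
ps={"f-":(424.4,337.2),"r-":(452.2,351.7),"f+":(437.2,322.0),"r+":(464.7,337.5)}
C={}
for k in pt: C[k],e=tri(pt[k],ps[k]);print(k,C[k],round(e,1))
print("len",[np.linalg.norm(C["f"+s]-C["r"+s]).round(4) for s in"-+"],"wid",[np.linalg.norm(C[s+"+"]-C[s+"-"]).round(4) for s in"fr"])
ax=(C["r-"]+C["r+"]-C["f-"]-C["f+"]);wy=(C["f+"]+C["r+"]-C["f-"]-C["r-"])
print("yaw from length",np.degrees(np.arctan2(ax[1],ax[0])),"pitch",np.degrees(np.arctan2(ax[2],np.hypot(*ax[:2]))),"yaw from width",np.degrees(np.arctan2(wy[1],wy[0]))-90)
# yaw with the top view only: edges on rays with pitch 20 known
def yawtop(a,b,za): # front at za, rear 60 sin20 higher
    f=plane("top",a,za);r=plane("top",b,za+.0205);d=r-f;return np.degrees(np.arctan2(d[1],d[0])),np.hypot(*d[:2])
print(yawtop(pt["f-"],pt["r-"],C["f-"][2]),yawtop(pt["f+"],pt["r+"],C["f+"][2]))
print("ring line yaw",[ (lambda d:np.degrees(np.arctan2(d[1],d[0])))(plane("top",(102.4,185.6),.279)-plane("top",(105.2,167.0),.279))-90+360])
print("ring centre",tri((104.1,176.2),(425.8,331.4)))
for yaw in(93,95,97,99):
    a=np.radians(yaw);X=np.array([np.cos(a)*.9397,np.sin(a)*.9397,.342]);Y=np.array([-np.sin(a),np.cos(a),0]);Z=np.cross(X,Y)
    L={"f-":(0,-.025,.022),"r-":(.06,-.025,.022),"f+":(0,.025,.022),"r+":(.06,.025,.022)}
    o=np.mean([C[k]-np.array(L[k])@np.array([X,Y,Z]) for k in C],0)
    print(yaw,"origin",o,"resid mm",[((C[k]-o-np.array(L[k])@np.array([X,Y,Z]))*1e3).round(1).tolist() for k in C])
E
python3 cam.py
```

```text
f- [0.5998 0.4218 0.3018] 0.3
r- [0.5978 0.473  0.3264] 0.7
f+ [0.5539 0.4219 0.2995] 0.8
r+ [0.5523 0.4755 0.3174] 0.6
len [np.float64(0.0568), np.float64(0.0565)] wid [np.float64(0.0459), np.float64(0.0465)]
yaw from length 91.91419630705364 pitch 21.99491748740013 yaw from width 88.41188098437144
(np.float64(90.75215864928722), np.float64(0.05267423985535952)) (np.float64(92.40266191735476), np.float64(0.05241524155453562))
ring line yaw [np.float64(448.2390303833364)]
ring centre (array([0.5772, 0.4167, 0.2811]), np.float64(0.6865766590241175))
93 origin [0.577  0.4274 0.2803] resid mm [[-2.6, 0.6, 0.8], [-1.6, -4.5, 4.8], [1.4, 3.3, -1.5], [2.8, 0.6, -4.2]]
95 origin [0.5777 0.4275 0.2803] resid mm [[-3.5, -0.4, 0.8], [-0.5, -5.3, 4.8], [0.4, 4.1, -1.5], [3.7, 1.5, -4.2]]
97 origin [0.5785 0.4275 0.2803] resid mm [[-4.4, -1.3, 0.8], [0.5, -6.0, 4.8], [-0.7, 4.9, -1.5], [4.6, 2.5, -4.2]]
99 origin [0.5792 0.4276 0.2803] resid mm [[-5.3, -2.3, 0.8], [1.6, -6.8, 4.8], [-1.8, 5.6, -1.5], [5.5, 3.5, -4.2]]
```

```bash
cat > yaw.py <<'E'
from h import *
from scipy.optimize import brentq
def cont(n,q,lo):
    im=cv2.imread(f"pics/{n}0.png")[q[1]:q[3],q[0]:q[2]];h=cv2.cvtColor(cv2.resize(im,None,fx=8,fy=8,interpolation=cv2.INTER_CUBIC),cv2.COLOR_BGR2HSV)
    m=cv2.inRange(h,(100,100,lo),(130,255,255));c=max(cv2.findContours(m,0,1)[0],key=cv2.contourArea)[:,0]/8-.44+[q[0],q[1]];return c
def fit(n,c,a,b):
    a=np.array(a);b=np.array(b);L=np.linalg.norm(b-a);u=(b-a)/L;w=np.array([-u[1],u[0]])
    t=(c-a)@u/L;d=(c-a)@w;s=c[(t>.15)&(t<.85)&(abs(d)<1.5)]
    vx,vy,x0,y0=cv2.fitLine(s.astype(np.float32),cv2.DIST_HUBER,0,.01,.01).ravel();return (x0,y0),(x0+20*vx,y0+20*vy)
def nrm(n,l): return np.cross(ray(n,l[0])[1],ray(n,l[1])[1])
T=(60,150,120,200);S=(405,310,490,385)
N={}
for nm,n,q,lo,a,b,p in(("X top upper outline","top",T,40,(78.2,162.6),(100.8,165.7),20),("X top lower crease","top",T,150,(76.3,180.6),(98.8,182.9),20),("X top lower outline","top",T,40,(77.2,183.4),(97.7,186.3),20),
  ("X scene upper","scene",S,40,(437.3,321.9),(464.6,337.4),20),("X scene lower","scene",S,40,(425.4,348.7),(450.3,365.8),20),("X scene crease","scene",S,150,(424.9,337.7),(452.2,351.7),20)):
    l=fit(n,cont(n,q,lo),a,b);k=nrm(n,l);N[nm]=k/np.linalg.norm(k)
    f=lambda y:k@[np.cos(np.radians(y))*.9397,np.sin(np.radians(y))*.9397,.342]
    try: print(nm,"yaw",round(brentq(f,60,120),2))
    except Exception as e: print(nm,e,f(60),f(120))
A=np.array(list(N.values()));d=np.linalg.svd(A)[2][-1];d*=np.sign(d[1]);print("all-edge direction yaw",np.degrees(np.arctan2(d[1],d[0])),"pitch",np.degrees(np.arcsin(d[2])),"resid deg",np.degrees(A@d).round(2))
E
python3 yaw.py
```

```text
X top upper outline yaw 90.31
X top lower crease yaw 90.61
X top lower outline yaw 87.58
X scene upper yaw 90.43
X scene lower yaw 88.92
X scene crease yaw 96.63
all-edge direction yaw 90.22889945914463 pitch 23.032798589825493 resid deg [-0.86 -1.05  1.75 -1.4  -2.45  3.76]
```

```bash
python3 - <<'E'
from h import *
print("post top scene",plane("scene",(481.3,331.5),.412),"top",plane("top",(50+33/3.333-.35,140+75/3.333-.35),.412),"tri",tri((59.5,162.5),(481.3,331.5)))
print("ring2",tri((103.7,176.3),(426,332.4)),"ring3 front",tri((104.6,176.2),(424.8,332)))
a=np.radians(90.2);X=np.array([np.cos(a)*.9397,np.sin(a)*.9397,.342]);Y=np.array([-np.sin(a),np.cos(a),0]);Z=np.cross(X,Y)
for o in((.5767,.4274,.2815),(.5767,.4274,.2835)):
    o=np.array(o);print("focus",o-.168*X,"box pred top/scene",[(proj("top",P).round(1).tolist(),proj("scene",P).round(1).tolist()) for P in [o+.022*Z-.025*Y,o+.022*Z+.025*Y,o+.06*X+.022*Z-.025*Y,o+.06*X+.022*Z+.025*Y,o-.022*Z-.025*Y,o+.06*X-.022*Z-.025*Y]])
    for s in(.006,.012,.018): print(s,proj("top",o-s*X),proj("scene",o-s*X))
    print("ring ends s=.01 +-.027Y",[(proj("top",o-.01*X+t*.027*Y).round(1).tolist()) for t in(-1,1)])
E
```

```text
post top scene [0.5773 0.485  0.412 ] top [0.5722 0.4824 0.412 ] tri (array([0.5732, 0.4854, 0.4053]), np.float64(0.09606398305577801))
ring2 (array([0.5775, 0.4182, 0.2791]), np.float64(1.0771934790014073)) ring3 front (array([0.5781, 0.4161, 0.2783]), np.float64(1.1786541228167013))
focus [0.5773 0.2695 0.224 ] box pred top/scene [([101.5, 164.9], [423.0, 337.1]), ([99.3, 183.3], [437.5, 320.1]), ([77.2, 161.6], [451.8, 355.0]), ([74.8, 180.3], [466.4, 336.5]), ([100.9, 169.1], [423.9, 349.9]), ([77.3, 166.0], [451.9, 367.9])]
0.006 [102.5019 176.402 ] [428.0246 333.4044]
0.012 [104.8646 176.7037] [425.3771 331.799 ]
0.018 [107.2208 177.0046] [422.7571 330.2102]
ring ends s=.01 +-.027Y [[105.2, 166.8], [102.9, 186.4]]
focus [0.5773 0.2695 0.226 ] box pred top/scene [([101.2, 164.7], [423.2, 336.8]), ([99.1, 183.1], [437.8, 319.7]), ([76.9, 161.4], [452.2, 354.7]), ([74.5, 180.1], [466.7, 336.1]), ([100.7, 168.9], [424.2, 349.5]), ([77.0, 165.8], [452.2, 367.5])]
0.006 [102.2584 176.1977] [428.2947 333.039 ]
0.012 [104.6246 176.5   ] [425.6406 331.4324]
0.018 [106.9844 176.8016] [423.0141 329.8424]
ring ends s=.01 +-.027Y [[105.0, 166.6], [102.7, 186.2]]
```

```bash
cat > fin.py <<'E'
from h import *
a=np.radians(90.5);X=np.array([np.cos(a)*.9397,np.sin(a)*.9397,.342]);Y=np.array([-np.sin(a),np.cos(a),0]);Z=np.cross(X,Y)
O=np.array([.5767,.4274,.2813]);F=O-.168*X
R=frame(-Y,-Z)
def show():
    print("focus",F,ctrl.state()["eef_pos"])
    for l,f in(("clear",F+np.array([0,-.04,.03])),("final",F)): gofoot(f-.065*Z,R,np.array([0,0,.0637]),l)
E
python3 -c "from fin import *;show()"
```

```text
focus [0.5781 0.2695 0.2238] [0.5371 0.0273 0.2335]
clear shift [ 0.3084 -0.7675 -0.0776] turn [0.1111 0.0103 0.0548] | mm 207.7 deg 22.4
final shift [ 0.3378 -0.9249  0.0422] turn [0.1111 0.0103 0.0548] | mm 246.4 deg 22.4
```

```bash
python3 -m pendant '[[0,[0.02,-0.04,-0.09],[0,0,0]],[0,[0.06,-0.15,-0.12],[0.012,0.001,0.006]],[0,[0.12,-0.29,-0.12],[0.035,0.003,0.017]],[0,[0.18,-0.43,-0.12],[0.06,0.005,0.03]],[0,[0.24,-0.57,-0.11],[0.085,0.008,0.042]],[0,[0.29,-0.7,-0.09],[0.111,0.01,0.055]],[0,[0.308,-0.767,-0.078],[0.111,0.01,0.055]],[0,[0.308,-0.767,-0.078],[0.111,0.01,0.055]]]'
python3 -c "from fin import *;show();print(ctrl.state()['qpos'])"
```

```text
t: 16.8
eef_pos: [0.5771, 0.2306, 0.2513]
tcp_rot: [-160.1, 0.2, 0.6]
ft_force: [-0.7, 0.7, -1.0]
finger_gap: 0.0137
grasp_force: 30.0
focus [0.5781 0.2695 0.2238] [0.5771 0.2306 0.2513]
clear shift [ 0.0038  0.0007 -0.0057] turn [0.0007 0.0013 0.0001] | mm 1.7 deg 0.3
final shift [ 0.0059 -0.109   0.1615] turn [0.0007 0.0013 0.0001] | mm 48.7 deg 0.3
[ 1.9784 17.6053 85.2126 20.3548 77.6844 86.94  ]
```

```bash
python3 -m pendant '[[0,[0.002,-0.03,0.04],[0,0,0]],[0,[0.003,-0.06,0.08],[0,0,0]],[0,[0.005,-0.085,0.12],[0,0.001,0]],[0,[0.006,-0.105,0.15],[0,0.001,0]],[0,[0.006,-0.109,0.16],[0,0.001,0]],[0,[0.006,-0.109,0.16],[0,0.001,0]],[0,[0.006,-0.109,0.16],[0,0.001,0]]]'
python3 - <<'E'
from fin import *
show();out=[]
s=ctrl.state();Rm=Ro.from_euler('xyz',s["tcp_rot"],degrees=True).as_matrix();f=s["eef_pos"]+Rm[:,2]*.0637
for n in("top","scene"):
    im=cv2.cvtColor(cams.read_camera(n),cv2.COLOR_RGB2BGR);cv2.imwrite(f"pics/{n}9.png",im)
    ps=[proj(n,f+x*Rm[:,0]-y*Rm[:,1]-z*Rm[:,2]) for z in(0,.1) for x in(-.045,.045) for y in(-.007,.007)]
    c0=np.mean(ps,0).astype(int)-[40,45];x,y=c0;c=cv2.resize(im[y:y+90,x:x+80],(400,450),interpolation=cv2.INTER_CUBIC)
    for p in ps: cv2.circle(c,tuple(((p-c0+.5)*5).astype(int)),3,(255,0,255),1)
    print(n,c0,np.array(ps).round(1).tolist());out.append(c)
cv2.imwrite("pics/final.png",np.hstack(out))
E
```

```text
t: 17.5
eef_pos: [0.58, 0.2689, 0.2254]
tcp_rot: [-160.0, -0.2, 0.4]
ft_force: [0.4, -0.2, -1.7]
finger_gap: 0.014
grasp_force: 30.0
focus [0.5781 0.2695 0.2238] [0.58   0.2689 0.2254]
clear shift [-0.0084  0.1091 -0.1556] turn [ 0.0002 -0.0012 -0.0001] | mm 47.6 deg 0.2
final shift [-0.0077 -0.0003  0.0118] turn [ 0.0002 -0.0012 -0.0001] | mm 3.5 deg 0.2
top [123 139] [[162.3, 203.8], [157.3, 203.3], [164.9, 173.4], [160.0, 172.7], [167.5, 196.7], [162.2, 196.1], [170.2, 164.4], [165.0, 163.7]]
scene [324 254] [[377.0, 299.2], [381.7, 302.0], [353.1, 323.8], [357.7, 326.9], [372.3, 271.5], [377.2, 274.1], [346.6, 296.5], [351.4, 299.5]]
```

View pics/final.png

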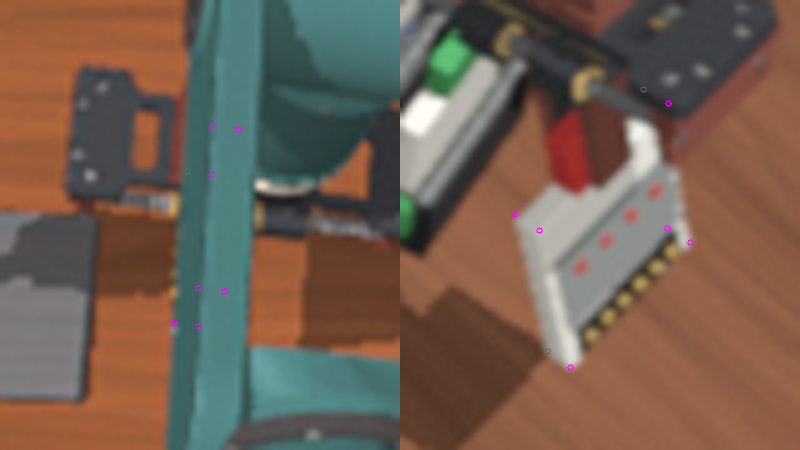

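The module is held terminal side to the camera. The predicted foot corners sit on the image ones at (570,367) and (690,242). Letting it settle, then trimming.

```bash
python3 -m pendant '[[0,[0,0,0],[0,0,0]],[0,[0,0,0],[0,0,0]],[0,[0,0,0],[0,0,0]],[0,[0,0,0],[0,0,0]]]' | sed -n 2,3p; python3 - <<'E'
from fin import *
for i in range(4): cams.read_camera("top"); show()
E
```

```text
eef_pos: [0.5799, 0.269, 0.2253]
tcp_rot: [-160.0, -0.2, 0.4]
focus [0.5781 0.2695 0.2238] [0.5799 0.269  0.2253]
clear shift [-0.0079  0.1094 -0.1561] turn [ 0.0002 -0.0011 -0.0001] | mm 47.7 deg 0.2
final shift [-0.0071 -0.      0.0113] turn [ 0.0002 -0.0011 -0.0001] | mm 3.3 deg 0.2
focus [0.5781 0.2695 0.2238] [0.5798 0.269  0.2253]
clear shift [-0.0078  0.1094 -0.1563] turn [ 0.0002 -0.0011 -0.0001] | mm 47.7 deg 0.2
final shift [-0.007  -0.      0.0112] turn [ 0.0002 -0.0011 -0.0001] | mm 3.3 deg 0.2
focus [0.5781 0.2695 0.2238] [0.5798 0.2691 0.2252]
clear shift [-0.0077  0.1094 -0.1564] turn [ 0.0002 -0.0011 -0.0001] | mm 47.8 deg 0.2
final shift [-0.007   0.      0.0111] turn [ 0.0002 -0.0011 -0.0001] | mm 3.3 deg 0.2
focus [0.5781 0.2695 0.2238] [0.5798 0.2691 0.2253]
clear shift [-0.0077  0.1096 -0.1563] turn [ 0.0002 -0.0011 -0.0001] | mm 47.8 deg 0.2
final shift [-0.007   0.0002  0.0111] turn [ 0.0002 -0.0011 -0.0001] | mm 3.3 deg 0.2
```

```bash
python3 -m pendant '[[0,[-0.004,0,0.006],[0,-0.001,0]],[0,[-0.007,0,0.01],[0,-0.001,0]],[0,[-0.007,0,0.01],[0,-0.001,0]],[0,[-0.007,0,0.01],[0,-0.001,0]],[0,[-0.007,0,0.01],[0,-0.001,0]],[0,[-0.007,0,0.01],[0,-0.001,0]],[0,[-0.007,0,0.01],[0,-0.001,0]],[0,[-0.007,0,0.01],[0,-0.001,0]]]'; python3 - <<'E'
from fin import *
show()
im={n:cv2.cvtColor(cams.read_camera(n),cv2.COLOR_RGB2BGR) for n in("top","scene")}
# other things undisturbed: change of saturated-colour patches since the start
for n,(x,y,w,h) in {"top":(210,145,140,40),"scene":(410,310,80,80)}.items():
    print(n,cv2.absdiff(im[n],cv2.imread(f"pics/{n}0.png"))[y:y+h,x:x+w].mean())
E
```

```text
t: 19.0
eef_pos: [0.5781, 0.2699, 0.2229]
tcp_rot: [-160.0, -0.0, 0.5]
ft_force: [0.2, 0.3, -0.8]
finger_gap: 0.014
grasp_force: 30.0
focus [0.5781 0.2695 0.2238] [0.5781 0.2699 0.2229]
clear shift [-0.0014  0.1095 -0.1662] turn [ 0.0002 -0.0001 -0.0001] | mm 49.8 deg 0.0
final shift [-0.0001  0.0001  0.0012] turn [ 0.0002 -0.0001 -0.0001] | mm 0.3 deg 0.0
top 14.784880952380952
scene 3.2941666666666665
```

```bash
python3 -c "
from workcell import workorder
print(workorder.sign_off())"
```

```text
the job is handed in; nothing more can be done
None
```

The job is handed in at about 19 s: the green module is seated in the green-clip slot and released, and the red module is held at the inspection camera within about 1 mm of my estimated focus point (itself good to a few mm). I saw no contact with anything else, though I did not fully check the other objects against the start pictures.

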